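Tip the slide box flat and push it into its bay

TASK

One microscope-slide box was left standing on its end on the bench. Push it over, away from the robot, so that it lies flat with its labelled lid up, and then push it along the bench, foot end last, into the empty one of the two metal bays until it sits squarely against the back stop. Only push it: do not pick it up or carry it, and leave the stored box, the bottle and the jar where they are.

Things in the scene. Friction and masses are not known exactly. Their poses are not given: they have to be found in the camera images.
- slide_box: Blue box to tip, 100 long x 80 x 35 mm, 0.13-0.25 kg, standing on its 80 x 35 foot end, 165-200 mm before the empty bay's mouth. Origin: foot end's centre. z: from foot along the 100 mm length (up at start); y: 80 mm width; x: from labelled lid face (x=-17.5 mm, towards robot) to back face. Tipped well, x points down, z level and away, origin 17.5 mm high in the near end.
- back_foot (a point): Middle of the slide box's foot edge on the back-face side (17.5 mm along its x from its origin): the edge it tips about. It is on the bench, height 0, both when standing and when lying lid up.
- bay_empty: Empty bay: U of aluminium strip fixed to the bench, walls 25 mm high, 6 mm thick, no floor, open to the robot; inside 104 mm wide, 85 mm deep. Origin on the bench at mid-mouth; x points in (stop's face at x=+85 mm), y across (side faces at +-52 mm). The box, home against the stop, sticks out 15 mm (its origin at x=-15 mm).
- bay_full: The other bay, the same shape and axes, its centre 150 to 170 mm to one side of the empty one; it holds the stored box.
- stored_box: A second, heavier (0.9 kg) slide box of the same look and size, lying flat in the full bay, lid up. Origin: centre of its underside; x along its 100 mm length into the bay, z up, 35 mm high. Leave it alone.
- bottle: Brown bottle with black cap, 56 mm across, 130 mm tall, standing on the bench to one side of the bays. Origin: centre of its underside, z up. Leave it alone.
- jar: Pale jar with a white lid, 64 mm across, 75 mm tall, standing on the bench to the other side of the bays. Origin: centre of its underside, z up. Leave it alone.

How it is judged:
By the outcome, as a careful person would: the job done as asked, in the order asked, and still so for the second after the job is handed in, with the robot touching nothing.
It also fails if it takes over 64 s, if anything falls off the work surface, if the arm or the gripper's body presses on something with over 40 N, if the wrist force passes 120 N, or if a joint passes its speed limit or range.

ROBOT

A 6-joint arm with a two-finger parallel gripper is mounted at the origin on the work surface. World frame = base frame: x ahead of the robot, y to its left, z up, the work surface at z = 0. Lengths are in mm, angles in rad, forces in N, time in s.
With the tool pointing down it reaches from about 300 to 750 mm from the base axis. Payload 8.5 kg.
Tool frame: the origin (TCP) lies on the centre line of the jaws, within the pads' length; the fingertips stand 25 mm ahead of it and the grasp point (between the pads) lies 6 mm ahead of it (tcp_to_tips is the distance from the TCP to the fingertips, in mm); z points along the fingers, y is the direction in which the jaws open and shut (so a half turn about z gives the same grasp; the last joint's range is limited). The gripper opens to 85 mm and grips with 20 to 120 N. Pads are 22 mm wide; open, the fingers measure 114 mm over their backs; the gripper's body (76 mm by 85 mm) begins 54 mm behind the grasp point. The pads swing forward as they close: fully open they stand 13 mm farther back than shut.
Start: joints at [1.034, 0.381, 1.297, -0, 1.464, -0.215], TCP at [173.942, 521.752, 256.322] pointing down, gripper open.
Joint ranges: [-3.11, 3.11], [-0.89, 2.33], [0.22, 2.48], [-1.42, 4.56], [0.17, 2.85], [-2.88, 2.88]. Speed limits (rad/s): [2.39, 2.39, 3.14, 3.14, 3.14, 3.14].

INTERFACE

Orientations are given as a unit quaternion [x, y, z, w].
In Python, from workcell import state, snapshot, get_calibration, close_job, tcp_to_tips gives the robot as it stands. The module is installed in compiled form; this text tells all that it offers.
- The arm moves only by the tool carry_out, never from a script. Its argument "steps" is a list of rows, each a list of 3 entries, a list of its own where there are three numbers: the closure, from -1 (fully open) to 1 (shut), then the shift along the world's x, y, z in units of 40 mm (1.0 is 40 mm), then the turn, a rotation vector about the world's x, y, z in units of 5 degrees (1.0 is 5 degrees). A call has 1 to 12 rows; each row is the pose to reach, as a shift and turn from the pose commanded when the call began; what a row does not reach only later rows make up. A row lasts 1/10 s, in which the tool goes at most 50 mm and 8.59 degrees, less where a joint would pass 70% of its speed; a pose out of reach is approached as far as the arm can. A call with a gripper value outside its range is refused whole. The fingers move at their own pace and stop on an object; the grip force is fixed at half the most. Time passes only in rows, so rows that repeat a pose let the fingers close. It gives the time, the measured TCP pose, the force and the opening at its end, in the units of the state.
- state(): the state, without advancing time (a new reading comes with each control period).
- snapshot(name): name is "scene" or "top" or "wrist"; returns (picture, depth): 400x640x3 uint8, red, green, blue; 400x640 float32, mm along the optical axis (not along the pixel's ray), 0 where there is no reading.
- get_calibration(name): a dict with "fov_y" (degrees; the focal length in pixels is half the picture's height over the tangent of half this angle, whatever the lens; pixels are square), "cx", "cy" (the principal point, pixels), "R" (3x3) and "t" (3): a world point X has camera coordinates R X + t; the wrist camera has in their place "T_tool_cam" (4x4, takes a point from camera to tool coordinates, whose origin is the TCP and whose axes are the flange's). Camera axes: x right, y down, z forward; pixel columns grow to the right and rows downward; lengths in mm; the calibration is good to about 2 mm. The wrist camera is an equidistant fisheye: a pixel r from the principal point sees the ray r / f radians off the axis. A picture is of the moment at which its call begins: read the wrist's pose just before it. get_calibration takes no time and is no camera call.
- close_job(): hands the job in, once; it reports no verdict.
The state is a dict: "time": time; "q": joint angles; "qvel": joint speeds; "tau": joint torques, N m; "position": TCP position; "ee_rot": TCP orientation; "force": force on the tool from outside, world axes, zero at the start; "ft_torque": the same for the moment, N m; "opening": finger opening in mm.
Only numpy, scipy, OpenCV 4.12 (cv2) and the standard library are available. Lean on these libraries where they do the work, as an engineer would, in place of code of your own. Each camera call takes 0.05 s, during which the arm holds its last target.

## Working session

There is one attempt and no reset: what is moved stays moved. The work goes in short steps, Python scripts to look and compute and a tool call to move; the robot and the scene stay as the last step left them, time stands still between calls to the robot, and variables do not carry over. Pictures are saved under pics/ and viewed, and the job is handed in when it is done.

Besides the shell and the picture viewer there is one more tool, called by a JSON object that holds its "op" and its "data". carry_out: Moves the arm, as the interface text tells. Its arguments: {"type":"object","properties":{"steps":{"type":"array","items":{"type":"array"}}},"required":["steps"]}

```bash
mkdir -p pics; ls
python3 - <<'E'
from workcell import *
import numpy as np, cv2
print(state()); print(tcp_to_tips)
for n in ("scene","top"):
    p,d=snapshot(n); cv2.imwrite(f"pics/{n}0.png",p[:,:,::-1]); np.savez(f"pics/{n}0.npz",p=p,d=d); print(n,get_calibration(n))
E
```

```text
pics
{'time': 0.0, 'q': array([ 1.03372088e+00,  3.81205211e-01,  1.29829831e+00, -2.04619200e-05,
        1.46362347e+00, -2.15294326e-01]), 'qvel': array([ 0.00022997, -0.00244883, -0.00126747, -0.00118579,  0.00072975,
       -0.00048878]), 'tau': array([-4.15241529e-04, -4.48457873e+01, -2.31277210e+01, -1.62169663e-04,
        4.63595992e-03, -1.61517750e-05]), 'position': array([173.80018621, 521.52590147, 255.69415238]), 'ee_rot': array([ 1.60196195e-01,  9.87084895e-01, -7.17258166e-04, -2.72377735e-04]), 'force': array([-0.51691799,  0.48376925, -0.05601065]), 'ft_torque': array([-0.03174555, -0.04044386, -0.00155356]), 'opening': 85.1093831508637}
25.0
scene {'fov_y': 44.381645395133475, 'cx': 316.25583483166236, 'cy': 203.38842270254568, 'R': array([[-0.09827147,  0.99509108, -0.01168125],
       [ 0.77527118,  0.0691929 , -0.62782715],
       [-0.62393694, -0.07075363, -0.77826513]]), 't': array([  35.78062328, -423.67014451, 1589.39055505])}
top {'fov_y': 46.0225247869759, 'cx': 314.29637056311526, 'cy': 196.68662801043297, 'R': array([[-0.011569  , -0.99992775,  0.00326373],
       [-0.9862566 ,  0.01087272, -0.1648627 ],
       [ 0.1648153 , -0.00512618, -0.98631113]]), 't': array([  18.13478576,  534.18250889, 1167.42391329])}
```

View pics/scene0.png

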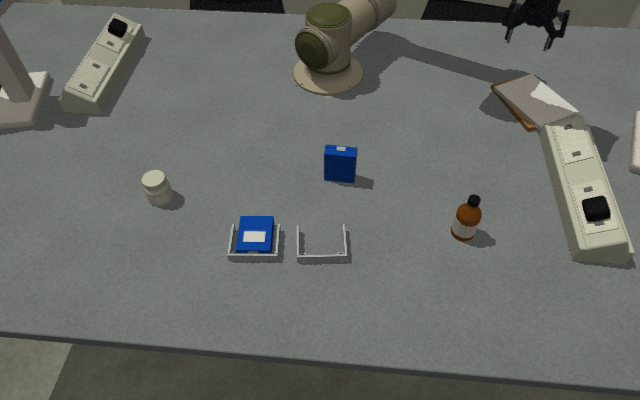

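View pics/top0.png

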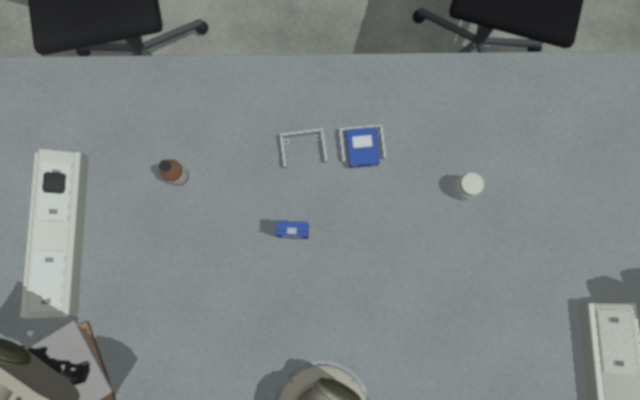

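Scene: the blue box stands at about (340,163) in the scene view and (292,230) in the top view. The empty bay is at (303,147) in the top view and the full bay at (362,147). The bottle is to the left at (172,170) and the jar to the right at (472,185). Next I'll measure.

```bash
cat > h.py <<'E'
import numpy as np, cv2
from workcell import *
from scipy.spatial.transform import Rotation as Ro
def cloud(n,d):
    c=get_calibration(n); f=200/np.tan(np.radians(c['fov_y']/2))
    v,u=np.mgrid[0:400,0:640]
    P=np.stack([(u-c['cx'])/f*d,(v-c['cy'])/f*d,d],-1)
    return (P-c['t'])@c['R']
def proj(n,X):
    c=get_calibration(n); f=200/np.tan(np.radians(c['fov_y']/2))
    p=np.asarray(X)@c['R'].T+c['t']; return np.stack([p[...,0]/p[...,2]*f+c['cx'],p[...,1]/p[...,2]*f+c['cy']],-1)
E
python3 - <<'E'
from h import *
for n in("top","scene"):
    z=np.load(f"pics/{n}0.npz"); p=z['p'].astype(int); d=z['d']; W=cloud(n,d)
    print(n,"bench z",np.median(W[...,2][(abs(W[...,0]-400)<100)&(abs(W[...,1])<100)&(d>0)]))
    blue=(p[...,2]>p[...,0]+60)&(d>0)
    k,l,s,c=cv2.connectedComponentsWithStats(blue.astype(np.uint8))
    for i in range(1,k):
        if s[i,4]<30: continue
        Q=W[l==i]; print(i,s[i],Q.min(0).round(),Q.max(0).round(),np.median(Q,0).round(1))
        T=Q[Q[:,2]>Q[:,2].max()-8]; r=cv2.minAreaRect(T[:,:2].astype(np.float32)); print("  top",r)
    h=(W[...,2]>12)&(W[...,2]<40)&(d>0)&(W[...,0]>500)&(W[...,0]<750)&(abs(W[...,1])<300)
    # bay px
    k,l,s,c=cv2.connectedComponentsWithStats(h.astype(np.uint8))
    for i in range(1,k):
        if s[i,4]>20: Q=W[l==i]; print("bay?",s[i],Q.min(0).round(),Q.max(0).round(),cv2.minAreaRect(Q[:,:2].astype(np.float32)))
z=np.load("pics/top0.npz")['p'][90:260,230:420]; cv2.imwrite("pics/topz.png",cv2.resize(z,None,fx=4.2,fy=3.5,interpolation=cv2.INTER_CUBIC)[:,:,::-1])
z=np.load("pics/scene0.npz")['p'][130:280,210:400]; cv2.imwrite("pics/scz.png",cv2.resize(z,None,fx=4,fy=4,interpolation=cv2.INTER_CUBIC)[:,:,::-1])
E
```

```text
top bench z 0.6265181973971733
1 [346 128  33  38 806] [ 619. -157.   27.] [721. -74.  44.] [ 657.6 -116.7   35.3]
  top ((669.6663818359375, -116.40138244628906), (96.5533676147461, 77.9808349609375), 4.238536357879639)
2 [276 221  32  16 365] [430.  31.  81.] [466. 106. 108.] [451.   67.3 100.4]
  top ((448.6089172363281, 68.52096557617188), (76.65924835205078, 32.7835578918457), 86.7145767211914)
bay? [ 339  124   47   43 1423] [ 619. -179.   12.] [734. -56.  40.] ((675.4998168945312, -118.74781799316406), (110.44536590576172, 116.99993896484375), 4.786378860473633)
bay? [280 128  48  40 304] [621. -23.  12.] [725. 102.  32.] ((672.7020874023438, 40.03597640991211), (92.93647003173828, 115.7699203491211), 7.102299213409424)
scene bench z 0.7848451987285485
2 [324 145  33  37 627] [430.  30.   3.] [474. 109. 105.] [464.9  71.1  86.4]
  top ((450.8146057128906, 69.72805786132812), (78.15605163574219, 38.09331512451172), 85.39274597167969)
9 [236 216  37  36 956] [ 619. -159.   28.] [728. -71.  40.] [ 665.8 -113.9   34.8]
  top ((674.8970947265625, -114.13966369628906), (103.16449737548828, 79.54656219482422), 4.995519161224365)
bay? [ 227  216   53   44 1759] [ 619. -176.   12.] [735. -54.  40.] ((676.5597534179688, -116.10688781738281), (111.92345428466797, 116.59059143066406), 5.1915788650512695)
bay? [297 224  51  37 435] [622. -19.  12.] [726. 105.  30.] ((675.017578125, 43.123016357421875), (93.859375, 114.67769622802734), 6.9693217277526855)
```

View pics/topz.png

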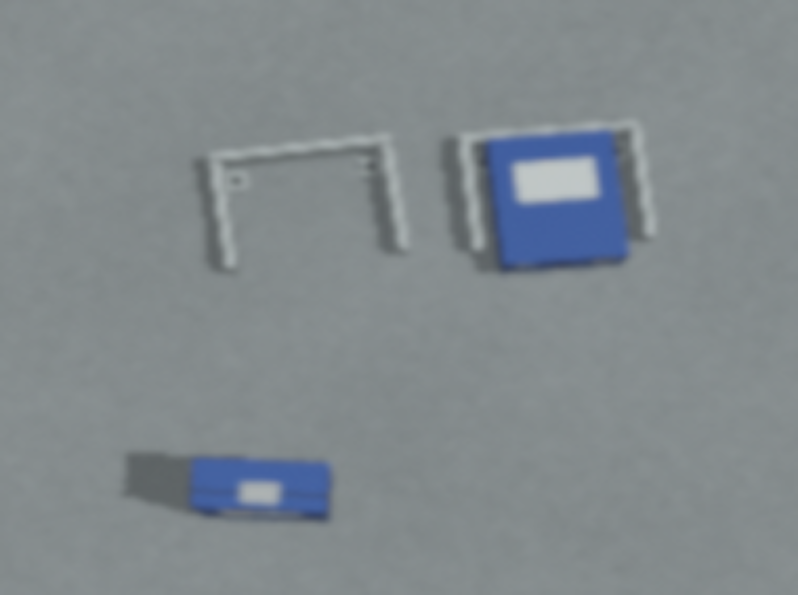

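View pics/scz.png

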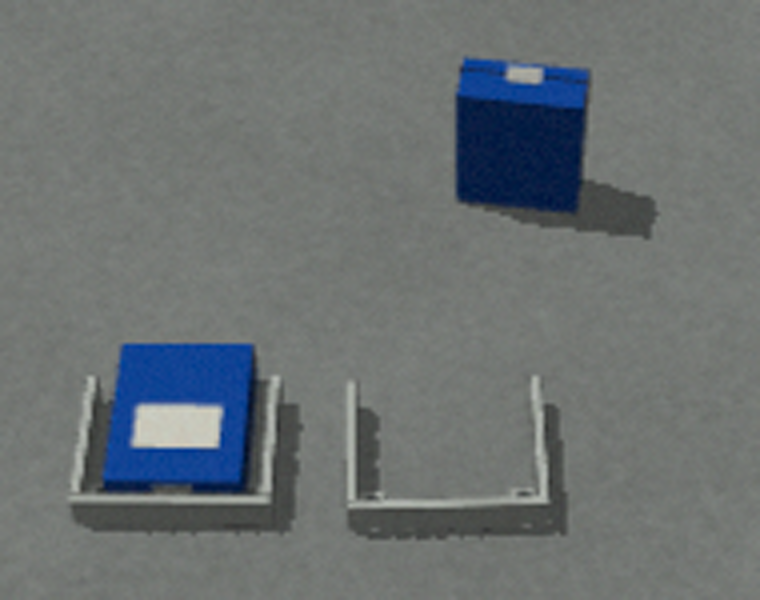

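{"op": "carry_out", "data": {"steps": [[0,[5.4,-11.2,0],[0,0,2.9]],[0,[5.4,-11.2,0],[0,0,2.9]],[0,[5.4,-11.2,0],[0,0,2.9]],[0,[5.4,-11.2,0],[0,0,2.9]],[0,[5.4,-11.2,0],[0,0,2.9]],[0,[5.4,-11.2,0],[0,0,2.9]],[0,[5.4,-11.2,0],[0,0,2.9]],[0,[5.4,-11.2,0],[0,0,2.9]],[0,[5.4,-11.2,0],[0,0,2.9]],[0,[5.4,-11.2,0],[0,0,2.9]],[0,[5.4,-11.2,0],[0,0,2.9]],[0,[5.4,-11.2,0],[0,0,2.9]]]}}

```text
time: 1.3
position: [390.0, 72.9, 256.0]
ee_rot: [0.036, 0.999, 0.0, -0.001]
force: [-1.1, 0.2, 0.0]
opening: 43.0
```

Run:
```python
from h import *
s=state(); p,d=snapshot("wrist"); cv2.imwrite("pics/w1.png",p[:,:,::-1]); np.savez("pics/w1.npz",p=p,d=d,pos=s['position'],q=s['ee_rot']); print(get_calibration("wrist"),Ro.from_quat(s['ee_rot']).as_matrix().round(3))
```

```text
{'fov_y': 65.70646984690485, 'cx': 317.22415643510874, 'cy': 197.25796146936614, 'T_tool_cam': array([[-4.79083069e-04, -9.52513994e-01, -3.04494436e-01,
         7.75960766e+01],
       [ 9.99999796e-01, -5.85078859e-04,  2.56861279e-04,
         2.23891188e-01],
       [-4.22817220e-04, -3.04494251e-01,  9.52514080e-01,
        -1.17373415e+02],
       [ 0.00000000e+00,  0.00000000e+00,  0.00000000e+00,
         1.00000000e+00]])} [[-0.997  0.072 -0.001]
 [ 0.072  0.997  0.   ]
 [ 0.001  0.    -1.   ]]
```

View pics/w1.png

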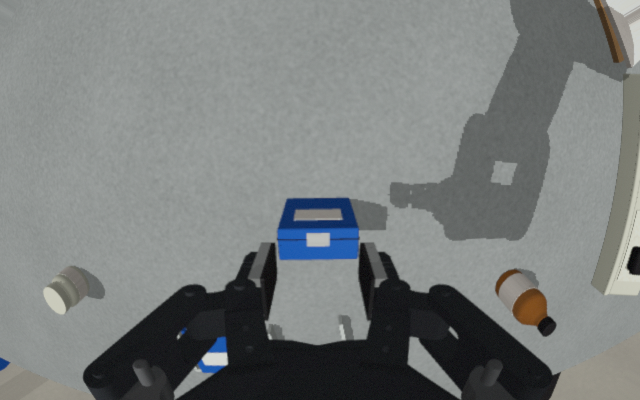

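The wrist view shows the standing box with its lid label towards the robot. Its top face spans (278–357, 230–258), centred between the fingers and parallel to them.

```bash
cat >> h.py <<'E'
def wcloud(fn):
    z=np.load(fn); c=get_calibration("wrist"); f=200/np.tan(np.radians(c['fov_y']/2)); d=z['d']
    v,u=np.mgrid[0:400,0:640]; a=u-c['cx'];b=v-c['cy']; r=np.hypot(a,b)+1e-9; th=r/f; t=np.tan(th)
    P=np.stack([a/r*t*d,b/r*t*d,d],-1); T=c['T_tool_cam']; P=P@T[:3,:3].T+T[:3,3]
    return z['p'].astype(int),d,P@Ro.from_quat(z['q']).as_matrix().T+z['pos']
E
python3 - <<'E'
from h import *
p,d,W=wcloud("pics/w1.npz")
m=(d>0)&(W[...,2]>8)&(W[...,0]>415)&(W[...,0]<490)&(abs(W[...,1]-70)<60)&(W[...,2]<104)&(p[...,2]>p[...,0]+40)
Q=W[m]; print(len(Q),Q.min(0),Q.max(0))
L=Q[(Q[:,2]<92)]; A=np.c_[L[:,1]*0+1,L[:,1]-70,L[:,2]]; c,*_=np.linalg.lstsq(A,L[:,0],rcond=None); print("lid x=",c, "y",np.percentile(L[:,1],[1,99]))
T=Q[Q[:,2]>96]; print(cv2.minAreaRect(T[:,:2].astype(np.float32)))
E
```

```text
3719 [427.84436318  29.47622159   8.06235922] [467.55129795 110.04545161 102.50656856]
lid x= [ 4.30910317e+02  5.75531521e-02 -3.31984877e-04] y [ 32.23495073 108.95186092]
((447.8570251464844, 69.5977783203125), (80.45035552978516, 35.45166778564453), 86.80442810058594)
```

{"op": "carry_out", "data": {"steps": [[0,[0,0,-1],[0,0,-0.1]],[0,[0,0,-2],[0,0,-0.1]],[0,[0,0,-3],[0,0,-0.1]],[0,[0,0,-3.85],[0,0,-0.1]],[0,[0.4,-0.02,-3.85],[0,0,-0.1]],[0,[0.7,-0.04,-3.85],[0,0,-0.1]],[0,[0.8,-0.05,-3.85],[0,0,-0.1]],[0,[0.9,-0.05,-3.85],[0,0,-0.1]],[0,[1.0,-0.06,-3.85],[0,0,-0.1]],[0,[1.1,-0.07,-3.85],[0,0,-0.1]]]}}

```text
time: 2.35
position: [434.1, 71.1, 102.7]
ee_rot: [0.039, 0.999, -0.0, 0.0]
force: [-0.3, -0.3, 0.3]
opening: 42.5
```

Run:
```python
from h import *
s=state(); p,d=snapshot("wrist"); p2,d2=snapshot("scene"); a=cv2.resize(p,(400,250)); b=cv2.resize(p2[100:280,200:488],(400,250)); cv2.imwrite("pics/w2.png",np.hstack([a,b])[:,:,::-1]); print(s['force'],s['ft_torque'])
```

```text
[-0.27003645 -0.32759952  0.292332  ] [-0.03247744  0.00188327 -0.02900955]
```

View pics/w2.png

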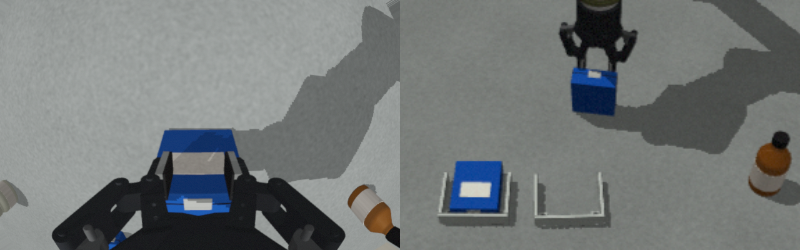

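The fingers are touching the lid face, and the box seems to be tilting slightly. I'll keep pushing slowly.

{"op": "carry_out", "data": {"steps": [[0,[0.1,0,0],[0,0,0]],[0,[0.2,-0.01,0],[0,0,0]],[0,[0.3,-0.02,0],[0,0,0]],[0,[0.4,-0.02,0],[0,0,0]],[0,[0.5,-0.03,0],[0,0,0]],[0,[0.5,-0.03,0],[0,0,0]],[0,[0.5,-0.03,0],[0,0,0]],[0,[0.5,-0.03,0],[0,0,0]],[0,[0.5,-0.03,0],[0,0,0]]]}}

```text
time: 3.35
position: [453.8, 69.8, 102.3]
ee_rot: [0.039, 0.999, -0.0, -0.0]
force: [-0.7, 0.4, 0.4]
opening: 42.9
```

Run:
```python
from h import *
s=state(); p,d=snapshot("wrist"); p2,d2=snapshot("scene"); a=cv2.resize(p,(400,250)); b=cv2.resize(p2[100:280,200:488],(400,250)); cv2.imwrite("pics/w3.png",np.hstack([a,b])[:,:,::-1]); print(s['force'],s['ft_torque'])
```

```text
[-0.66052281  0.36140136  0.39329182] [ 0.0239956  -0.00940337 -0.01362864]
```

View pics/w3.png

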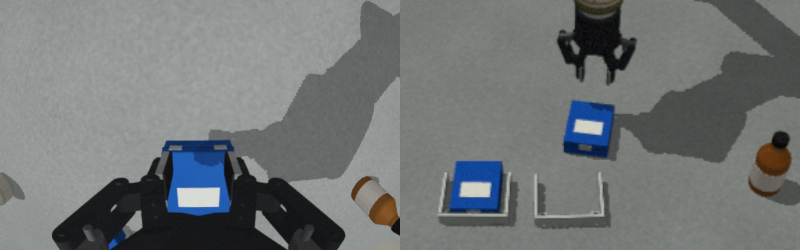

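The box lies lid up in front of the bay, at about (590,128) in the right-hand view. I'll raise the arm clear and measure.

{"op": "carry_out", "data": {"steps": [[0,[-0.3,0,1],[0,0,0]],[0,[-0.3,0.2,2],[0,0,0]],[0,[-0.3,1,3],[0,0,-1.7]],[0,[0.2,2,4],[0,0,-3.4]],[0,[0.5,3,4],[0,0,-5.1]],[0,[0.8,3.5,4],[0,0,-6.8]],[0,[1,3.5,4],[0,0,-8.5]],[0,[1,3.5,4],[0,0,-10.2]],[0,[1,3.5,4],[0,0,-11.9]],[0,[1,3.5,4],[0,0,-13.6]],[0,[1,3.5,4],[0,0,-15.7]],[0,[1,3.5,4],[0,0,-15.7]]]}}

```text
time: 4.65
position: [493.8, 209.7, 262.2]
ee_rot: [0.664, 0.748, -0.0, -0.0]
force: [0.8, 0.2, -0.5]
opening: 42.8
```

```bash
cat > look.py <<'E'
from h import *
import sys
k=sys.argv[1]
s=state(); p,d=snapshot("wrist"); np.savez(f"pics/w{k}.npz",p=p,d=d,pos=s['position'],q=s['ee_rot']); print(s['position'].round(1),s['q'].round(2),s['time'])
pt,dt=snapshot("top"); ps,ds=snapshot("scene"); np.savez(f"pics/t{k}.npz",p=pt,d=dt); np.savez(f"pics/s{k}.npz",p=ps,d=ds)
cv2.imwrite(f"pics/l{k}.png",np.vstack([np.hstack([cv2.resize(pt[100:250,220:420],(400,300)),cv2.resize(ps[120:280,210:423],(400,300))]),cv2.resize(p,(800,500))[100:400]])[:,:,::-1])
R=Ro.from_quat(s['ee_rot']).as_matrix(); print("jaw angle",np.degrees(np.arctan2(R[1,1],R[0,1])))
for n,fn in(("top",f"pics/t{k}.npz"),("scene",f"pics/s{k}.npz"),("wrist",f"pics/w{k}.npz")):
    if n=="wrist": p,d,W=wcloud(fn)
    else:
        z=np.load(fn); p=z['p'].astype(int); d=z['d']; W=cloud(n,d)
    blue=(d>0)&(W[...,2]>28)&(W[...,2]<45)&(p[...,2]>p[...,0]+50)|((d>0)&(W[...,2]>28)&(W[...,2]<45)&(p.min(-1)>150))
    blue&=(W[...,0]>400)&(W[...,0]<760)&(W[...,1]>-45)&(W[...,1]<150)
    kk,l,st,c=cv2.connectedComponentsWithStats(blue.astype(np.uint8))
    for i in range(1,kk):
        if st[i,4]>250:
            Q=W[l==i]; r=cv2.minAreaRect(Q[:,:2].astype(np.float32)); print(n,"box",np.round(r[0],1),np.round(r[1],1),round(r[2],1),"z",np.median(Q[:,2]).round(1))
            # hull corners
            print("   c",cv2.boxPoints(r).round(0).tolist())
    bay=(d>0)&(W[...,2]>10)&(W[...,2]<32)&(p[...,2]<p[...,0]+30)&(W[...,0]>590)&(W[...,0]<750)&(W[...,1]>-45)&(W[...,1]<130)
    if bay.sum()>50:
        Q=W[bay]; print(n,"bay",bay.sum(),cv2.minAreaRect(Q[:,:2].astype(np.float32)))
E
python3 look.py 4
```

```text
[493.8 209.7 262.2] [ 0.18  0.35  1.32 -0.    1.47  0.06] 4.65
jaw angle 6.792499523904727
top box [517.7  64. ] [79.3 99.2] 86.5 z 35.4
   c [[466.0, 27.0], [565.0, 21.0], [570.0, 101.0], [471.0, 107.0]]
top bay 314 ((678.4884033203125, 33.45988082885742), (101.26457977294922, 130.5879364013672), 7.312073230743408)
scene box [519.1  65.7] [ 79.1 103.6] 86.5 z 34.8
   c [[465.0, 29.0], [568.0, 23.0], [573.0, 102.0], [470.0, 108.0]]
scene bay 458 ((672.5286254882812, 42.8497314453125), (96.25047302246094, 114.74789428710938), 6.8175177574157715)
wrist box [517.1  65.9] [81.7 99.3] 86.0 z 34.8
   c [[465.0, 29.0], [564.0, 22.0], [569.0, 103.0], [470.0, 110.0]]
wrist bay 689 ((667.2349243164062, 76.98710632324219), (92.11500549316406, 49.26667404174805), 5.157154560089111)
```

View pics/l4.png

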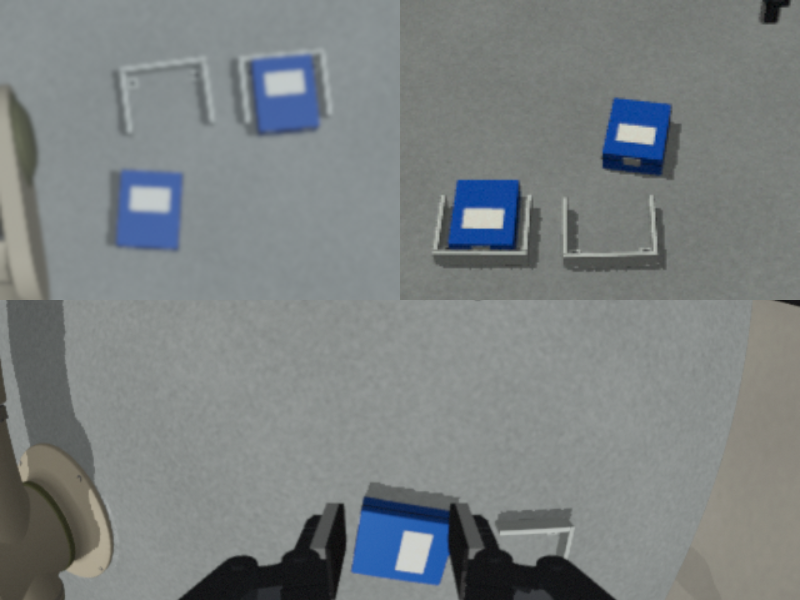

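{"op": "carry_out", "data": {"steps": [[-0.3,[0.2,-1.2,-1],[0,0,0]],[-0.3,[0.25,-1.25,-2],[0,0,0]],[-0.3,[0.25,-1.25,-3],[0,0,0]],[-0.3,[0.25,-1.25,-4],[0,0,0]],[-0.3,[0.25,-1.25,-5],[0,0,0]],[-0.3,[0.25,-1.25,-5.65],[0,0,0]],[-0.3,[0.28,-1.5,-5.65],[0,0,0]],[-0.3,[0.31,-1.75,-5.65],[0,0,0]],[-0.3,[0.34,-2,-5.65],[0,0,0]],[-0.3,[0.37,-2.2,-5.65],[0,0,0]],[-0.3,[0.4,-2.4,-5.65],[0,0,0]],[-0.3,[0.43,-2.5,-5.65],[0,0,0]]]}}

```text
time: 6.0
position: [511.4, 108.9, 36.9]
ee_rot: [0.663, 0.749, 0.0, 0.0]
force: [-1.6, 1.3, 0.7]
opening: 55.2
```

{"op": "carry_out", "data": {"steps": [[-0.3,[0.02,-0.1,0],[0,0,0]],[-0.3,[0.04,-0.2,0],[0,0,0]],[-0.3,[0.06,-0.3,0],[0,0,0]],[-0.3,[0.08,-0.4,0],[0,0,0]],[-0.3,[0.1,-0.5,0],[0,0,0]],[-0.3,[0.12,-0.6,0],[0,0,0]],[-0.3,[0.13,-0.7,0],[0,0,0]],[-0.3,[0.14,-0.78,0],[0,0,0]],[-0.3,[0.14,-0.8,0],[0,0,0]],[-0.3,[0.14,-0.8,0],[0,0,0]]]}}

```text
time: 7.0
position: [516.7, 77.5, 36.3]
ee_rot: [0.662, 0.749, -0.0, 0.0]
force: [0.7, -1.1, 0.4]
opening: 55.5
```

```bash
python3 look.py 5
```

```text
[516.7  77.5  36.3] [-0.08  0.6   1.66 -0.    0.88 -0.2 ] 7.0
jaw angle 7.052462003920776
top box [531.6   7.1] [98.9 39.8] 7.1 z 35.5
   c [[480.0, 21.0], [485.0, -19.0], [583.0, -6.0], [578.0, 33.0]]
top bay 312 ((673.1382446289062, 39.97446060180664), (92.17815399169922, 115.90838623046875), 7.144172668457031)
scene box [530.7  27.9] [104.1  79.4] 9.0 z 34.9
   c [[473.0, 59.0], [486.0, -19.0], [588.0, -3.0], [576.0, 75.0]]
scene bay 454 ((674.12744140625, 42.814476013183594), (94.2105712890625, 115.23944854736328), 7.345520973205566)
wrist box [520.2  52.2] [63.9 32.4] 7.5 z 34.7
   c [[486.0, 64.0], [491.0, 32.0], [554.0, 40.0], [550.0, 72.0]]
wrist bay 4072 ((671.62451171875, 42.16929626464844), (92.75981140136719, 116.977294921875), 7.2608819007873535)
```

View pics/l5.png

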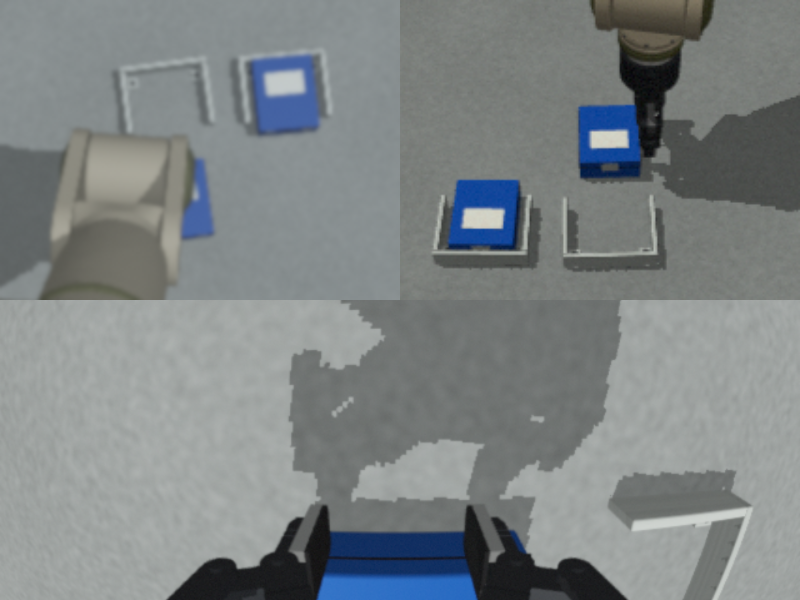

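{"op": "carry_out", "data": {"steps": [[-0.3,[0.01,-0.05,0],[0,0,0]],[-0.3,[0.01,-0.09,0],[0,0,0]],[-0.3,[0.01,-0.09,0],[0,0,0]],[-0.3,[-0.05,0.4,0],[0,0,0]],[-0.3,[-0.1,1,1],[0,0,1.7]],[-0.3,[-0.3,1,2],[0,0,3.4]],[-0.3,[-0.8,1,3],[0,0,5.1]],[-0.3,[-1.8,1,3.5],[0,0,6.8]],[-0.3,[-2.2,0,3.5],[0,0,8.5]],[-0.3,[-2.2,-1,3.5],[0,0,10.2]],[-0.3,[-2.2,-1.65,3.5],[0,0,11.9]],[-0.3,[-2.2,-1.65,3.5],[0,0,13.6]]]}}

```text
time: 8.35
position: [428.8, 9.1, 176.6]
ee_rot: [0.145, 0.989, -0.0, 0.0]
force: [0.4, 0.2, 0.5]
opening: 55.4
```

{"op": "carry_out", "data": {"steps": [[0,[0,0,0],[0,0,1.7]],[0,[0,0,0],[0,0,3.4]],[0,[0,0,0],[0,0,4.4]],[0,[0,0,0],[0,0,4.4]],[0,[0,0,0],[0,0,4.4]]]}}

```text
time: 8.85
position: [428.7, 11.7, 176.3]
ee_rot: [-0.044, 0.999, -0.0, 0.0]
force: [-0.5, 0.2, -0.6]
opening: 42.8
```

```bash
python3 look.py 6
```

```text
[428.7  11.7 176.3] [-0.25  0.26  1.75 -0.    1.14 -1.91] 8.85
jaw angle 95.05502533196221
top box [553.8  26.3] [51.2 78.9] 6.1 z 35.6
   c [[524.0, 63.0], [533.0, -16.0], [583.0, -10.0], [575.0, 68.0]]
top bay 320 ((673.0984497070312, 40.02142333984375), (91.21216583251953, 116.13074493408203), 7.414587020874023)
scene box [530.2  25. ] [107.3  79.2] 7.3 z 34.9
   c [[472.0, 57.0], [482.0, -21.0], [588.0, -7.0], [578.0, 71.0]]
scene bay 457 ((674.5119018554688, 43.14996337890625), (94.16212463378906, 114.96566772460938), 6.731719493865967)
wrist box [529.2  23.8] [100.6  79.5] 7.3 z 35.0
   c [[474.0, 57.0], [484.0, -22.0], [584.0, -9.0], [574.0, 70.0]]
```

View pics/l6.png

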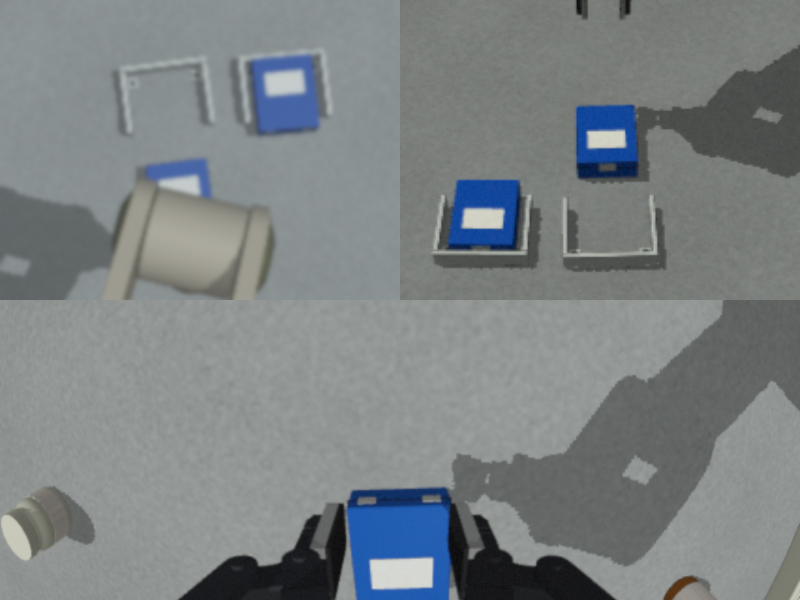

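{"op": "carry_out", "data": {"steps": [[0,[0,-0.02,-1.2],[0,0,0.4]],[0,[0,-0.02,-2.4],[0,0,0.4]],[0,[0,-0.02,-3.5],[0,0,0.4]],[0,[0,-0.02,-3.5],[0,0,0.4]],[0,[0.4,0.03,-3.5],[0,0,0.4]],[0,[0.8,0.08,-3.5],[0,0,0.4]],[0,[1.1,0.12,-3.5],[0,0,0.4]],[0,[1.3,0.14,-3.5],[0,0,0.4]],[0,[1.5,0.17,-3.5],[0,0,0.4]],[0,[1.7,0.19,-3.5],[0,0,0.4]],[0,[1.9,0.22,-3.5],[0,0,0.4]],[0,[2.1,0.24,-3.5],[0,0,0.4]]]}}

```text
time: 10.2
position: [513.2, 21.4, 36.5]
ee_rot: [-0.063, 0.998, 0.0, -0.0]
force: [-0.6, -0.3, 1.5]
opening: 42.7
```

{"op": "carry_out", "data": {"steps": [[0,[0.2,0.025,0],[0,0,0]],[0,[0.4,0.05,0],[0,0,0]],[0,[0.6,0.075,0],[0,0,0]],[0,[0.7,0.085,0],[0,0,0]],[0,[0.7,0.085,0],[0,0,0]]]}}

```text
time: 10.7
position: [541.4, 24.8, 36.2]
ee_rot: [-0.063, 0.998, -0.0, 0.0]
force: [0.6, -0.1, 0.2]
opening: 42.7
```

```bash
python3 look.py 7
```

```text
[541.4  24.8  36.2] [-0.17  0.63  1.6   0.    0.91 -1.87] 10.7
jaw angle 97.20473281343686
top bay 268 ((678.1380004882812, 40.68621063232422), (82.37447357177734, 116.83440399169922), 5.788766860961914)
scene box [604.3  34.2] [102.1  79. ] 7.0 z 34.9
   c [[549.0, 67.0], [558.0, -11.0], [660.0, 1.0], [650.0, 80.0]]
scene bay 501 ((659.668701171875, 41.29547119140625), (122.52482604980469, 114.70052337646484), 6.798222541809082)
wrist box [567.1  28. ] [30.9 52.2] 8.9 z 34.7
   c [[548.0, 51.0], [556.0, -0.0], [586.0, 5.0], [578.0, 56.0]]
```

View pics/l7.png

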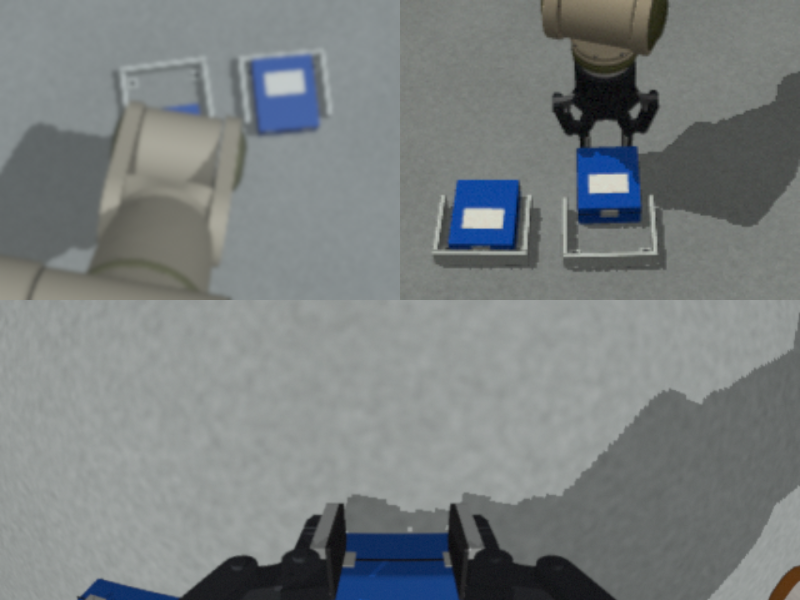

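The box has its front inside the mouth, centred with clearance on both sides and parallel. I'll push on.

{"op": "carry_out", "data": {"steps": [[0,[0.2,0.025,0],[0,0,0]],[0,[0.4,0.05,0],[0,0,0]],[0,[0.6,0.075,0],[0,0,0]],[0,[0.8,0.1,0],[0,0,0]],[0,[1.0,0.125,0],[0,0,0]],[0,[1.1,0.14,0],[0,0,0]],[0,[1.2,0.15,0],[0,0,0]],[0,[1.25,0.155,0],[0,0,0]],[0,[1.3,0.16,0],[0,0,0]],[0,[1.3,0.16,0],[0,0,0]]]}}

```text
time: 11.85
position: [592.9, 31.2, 36.3]
ee_rot: [-0.063, 0.998, -0.0, 0.0]
force: [-0.4, 0.1, -0.0]
opening: 42.5
```

{"op": "carry_out", "data": {"steps": [[0,[0.05,0.006,0],[0,0,0]],[0,[0.1,0.012,0],[0,0,0]],[0,[0.1,0.012,0],[0,0,0]]]}}

```text
time: 12.15
position: [597.0, 31.6, 36.4]
ee_rot: [-0.063, 0.998, -0.0, 0.0]
force: [-0.3, -0.1, -0.1]
opening: 42.5
```

{"op": "carry_out", "data": {"steps": [[0,[0.05,0.006,0],[0,0,0]],[0,[0.1,0.012,0],[0,0,0]],[0,[0.1,0.012,0],[0,0,0]]]}}

```text
time: 12.45
position: [600.6, 32.1, 36.3]
ee_rot: [-0.063, 0.998, 0.0, -0.0]
force: [-1.9, 0.0, 1.0]
opening: 42.4
```

{"op": "carry_out", "data": {"steps": [[0,[0.025,0.003,0],[0,0,0]],[0,[0.05,0.006,0],[0,0,0]],[0,[0.05,0.006,0],[0,0,0]]]}}

```text
time: 12.75
position: [600.8, 32.2, 36.3]
ee_rot: [-0.063, 0.998, 0.0, -0.003]
force: [-10.5, -2.1, 7.4]
opening: 43.0
```

The force rose to about 10 N, so the box has met the stop. I'll back off straight, rise and look.

{"op": "carry_out", "data": {"steps": [[0,[-0.2,-0.025,0],[0,0,0]],[0,[-0.8,-0.1,0],[0,0,0]],[0,[-1.8,-0.22,0],[0,0,0]],[0,[-2.5,-0.3,1],[0,0,0]],[0,[-3.5,-0.4,2],[0,0,0]],[0,[-4,-0.5,3],[0,0,0]],[0,[-4.5,-0.5,4],[0,0,0]],[0,[-4.5,-0.5,4.5],[0,0,0]],[0,[-4.5,-0.5,4.5],[0,0,0]],[0,[-4.5,-0.5,4.5],[0,0,0]]]}}

```text
time: 13.75
position: [422.7, 12.4, 216.1]
ee_rot: [-0.063, 0.998, -0.0, 0.0]
force: [0.3, 0.9, -0.3]
opening: 42.8
```

```bash
python3 look.py 8
```

```text
[422.7  12.4 216.1] [-0.25  0.2   1.69  0.    1.25 -1.95] 13.75
jaw angle 97.19654507717546
top box [661.3  39.9] [99.9 79.7] 7.0 z 35.5
   c [[607.0, 73.0], [617.0, -6.0], [716.0, 6.0], [706.0, 86.0]]
top bay 243 ((664.8783569335938, 39.001922607421875), (107.72766876220703, 115.92410278320312), 7.032052993774414)
scene box [663.   42.1] [103.5  78. ] 7.0 z 34.9
   c [[607.0, 75.0], [616.0, -3.0], [719.0, 10.0], [710.0, 87.0]]
scene bay 495 ((673.2916870117188, 42.7628173828125), (96.80729675292969, 115.18257904052734), 7.232451915740967)
wrist box [626.3  36.4] [31.4 78.9] 6.9 z 34.9
   c [[606.0, 74.0], [615.0, -5.0], [647.0, -1.0], [637.0, 77.0]]
wrist bay 330 ((630.4518432617188, 36.36616516113281), (41.850341796875, 117.02894592285156), 7.2046098709106445)
```

View pics/l8.png

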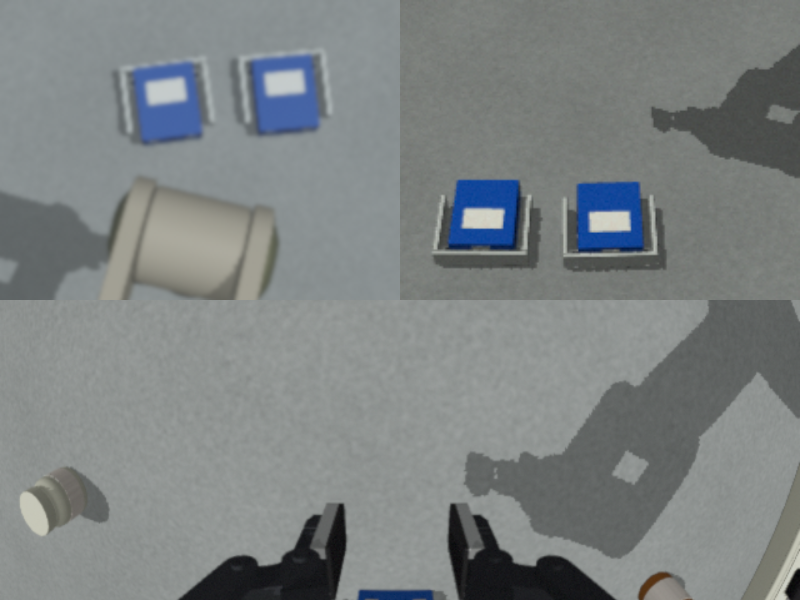

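The box is lid up and square in the bay, with its near end where it should be. Handing in.

```bash
python3 -c "
from workcell import *
print(close_job())"
```

```text
the job is handed in; nothing more can be done
None
```

I tipped the slide box over, away from the robot, and it lies flat with the lid up. A sideways push turned it to the bay's 7° heading and lined it up with the bay. I then pushed it foot end last into the empty bay until the wrist force rose to about 10 N at the stop, and withdrew. It was only ever pushed, and the robot's clock read about 14 s at hand-in.

**Last checks:**
- **Heading:** the top and scene views put the box at 7.0°. The bay measured between 6.8° and 7.4° in the clearer views.
- **Position:** the box's centre measured about (662, 41) mm, against an expected (663, 40) when home. Its near end sticks out about 15 mm.
- **Other objects:** the stored box looked unmoved in the pictures, and the arm never went near the bottle or jar. I did not re-measure these three.

No check failed. The views differ from one another by about 2 mm, which is within the calibration, and some earlier fits were thrown off where the arm hid part of the box or bay. I could not see directly whether a gap smaller than that remains at the stop. The rise in force there is the evidence of contact.

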